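Turn the capped tube over and rack it

TASK

The conical sample tube standing on its cap on the bench belongs in the rack, cap up. First lay it down in the dark steel V-rest and let go of it there, then take it afresh and stand it upright, cap up, fully down in the rack's only empty hole, so that the row is complete. Do not drop it, and leave the two racked tubes, the beaker, the wash bottle and the tissue box where they are.

Things in the scene. Friction and masses are not known exactly. Their poses are not given: they have to be found in the camera images.
- tube: The loose capped sample tube to be racked: off-white, 115 long in all, body 30 in diameter, cap 35 in diameter and 14 long, far end tapering over the last 15 to a blunt 18 wide tip; about 55 g. Origin at the centre of the cap's flat outer face, z axis along the tube from cap to tip. At the start it stands on its cap, tip up.
- tube_tip (a point): Centre of the tube's blunt tip, 115 along z from the tube's origin.
- rest: Fixed dark steel V-rest: base plate 100 (x) by 60 (y) by 8 thick with two V-notched cheeks, 8 thick, at x = -33 and +33 (58 clear between), 42 high and 50 wide. A tube's body lies in it along its x axis, either way round, axis 45 above the bench. Centre the tube lengthwise so that the cap hangs outside a cheek. Origin under the base plate's centre.
- rest_axis (a point): Point midway between the cheeks on the axis of a tube lying in the rest, 45 above the bench.
- rack: Fixed orange rack block, 70 (x) by 226 (y) by 50 high, with a row of three round holes 33 in diameter and 40 deep (floor 10 above the bench) at y = -80, 0 and +80. Origin under its centre. Two holes hold tubes, one is empty.
- cushion: Thin black rubber disc on the floor of the rack's empty hole, 31 in diameter and flush with the floor: its origin is the centre of that hole's floor, 10 above the bench and 40 below the rack's top.
- racked_a: One of two tubes, the same as the loose one, standing cap up in the rack (they stick out 75 above it). Origin at its tip on the hole's floor, z up to the cap.
- racked_b: The other racked tube, likewise.
- beaker: Bystander: open white beaker, 72 in diameter, 95 high. Origin under its centre.
- wash_bottle: Bystander: white bottle with a cap, 68 in diameter, 150 high. Origin under its centre.
- tissue_box: Bystander: white and green box, 120 by 120 by 85 high. Origin under its centre.
Mind the look-alikes: they are no part of the job. Of the things shaped like the rest, the steel one is meant.

How it is judged:
By the outcome, as a careful person would: the job done as asked, in the order asked, and still so for the second after the job is handed in, with the robot touching nothing.
It also fails if it takes over 61 s, if anything falls off the work surface, if the arm or the gripper's body presses on something with over 40 N, if the wrist force passes 120 N, or if a joint passes its speed limit or range.

ROBOT

A 6-joint arm with a two-finger parallel gripper is mounted at the origin on the work surface. World frame = base frame: x ahead of the robot, y to its left, z up, the work surface at z = 0. Lengths are in m, angles in rad, forces in N, time in s.
With the tool pointing down it reaches from about 0.325 to 1 m from the base axis. Payload 5.1 kg.
Tool frame: the origin (TCP) lies at the very end of the fingers, on their centre line; the grasp point (between the pads) lies 19 mm behind it; z points along the fingers, y is the line along which they close (so a half turn about z gives the same grasp; the last joint's range is limited). The gripper opens to 85 mm and grips with 20 to 120 N. Pads are 22 mm wide; open, the fingers measure 114 mm over their backs; the gripper's body (76 mm by 85 mm) begins 54 mm behind the grasp point. The pads swing forward as they close: fully open they stand 13 mm farther back than shut.
Start: joints at [-1.375, 0.124, 1.65, -0, 1.367, -0.083], TCP at [0.179, -0.625, 0.2] pointing down, gripper open.
Joint ranges: [-2.61, 2.61], [-1.02, 2.33], [0.03, 2.71], [-1.35, 4.49], [0.32, 2.68], [-2.91, 2.91]. Speed limits (rad/s): [2.57, 2.57, 3.14, 3.14, 3.14, 3.14].

INTERFACE

Orientations are given as [roll, pitch, yaw] about the fixed x, y, z axes, in that order (R = Rz(yaw) Ry(pitch) Rx(roll)).
In Python, from rig import env, optics, sign_off gives the robot as it stands.
- The arm moves only by the tool servo_tool, never from a script. Its argument "moves" is a list of rows, each a list of 7 numbers: the turn, a rotation vector about the tool's x, y, z in rad, then the shift along the tool's x, y, z in mm, then the finger opening in mm, from 0 to 85.4. In form: [[ax, ay, az, x, y, z, claw], ...]. A call has 1 to 12 rows; each row shifts and turns the commanded pose from where the row before left it, along the tool's axes as they then stand; what a row does not reach is not made up. A row lasts 1/12 s, in which the tool goes at most 41.7 mm and 7.16 degrees, less where a joint would pass 70% of its speed; a pose out of reach is approached as far as the arm can. A call is refused whole if a number of a shift passes 41.7 or a number of a turn 0.125, either way. A call with a gripper value outside its range is refused whole. The fingers move at their own pace and stop on an object; the grip force is fixed at half the most. Time passes only in rows, so rows that do not move let the fingers close. It gives the time, the measured TCP pose, the force, the opening and the grip force at its end, in the units of the state.
- env.get_obs(): the state, without advancing time (a new reading comes with each control period).
- optics.read_camera(name): name is "side" or "top" or "wrist"; returns a dict with "pixels" (400x640x3 uint8, red, green, blue), "depth" (400x640 float32, m along the optical axis (not along the pixel's ray), 0 where there is no reading), "K" (3x3 intrinsics, pixels), "k1" (the pictures are not rectified: a ray, as slopes to the right and down, at radius r is drawn at 1 + k1 r^2 times it, then the intrinsics apply), "rvec" (rotation vector, rad) and "tvec" (3), from world to camera coordinates, as OpenCV has them. Camera axes: x right, y down, z forward; pixel columns grow to the right and rows downward; lengths in m; the calibration is good to about 2 mm. A picture is of the moment at which its call begins.
- sign_off(): hands the job in; it is judged then, once.
The state is a dict: "clock": time; "joint_positions": joint angles; "qd": joint speeds; "joint_efforts": joint torques, N m; "tcp_pos": TCP position; "orientation": TCP orientation; "force": force on the tool from outside, world axes, zero at the start; "torque": the same for the moment, N m; "gripper_width": finger opening in m; "grasp_force": force on a finger pad.
Only numpy, scipy, OpenCV 4.12 (cv2) and the standard library are available. Lean on these libraries where they do the work, as an engineer would, in place of code of your own. Each camera call takes 0.05 s, during which the arm holds its last target. There are 200 camera calls.

## Working session

There is one attempt and no reset: what is moved stays moved. The work goes in short steps, Python scripts to look and compute and a tool call to move; the robot and the scene stay as the last step left them, time stands still between calls to the robot, and variables do not carry over. Pictures are saved under pics/ and viewed, at most 10 in all, crops included, and the job is handed in when it is done.

Besides the shell and the picture viewer there is one more tool, called after "Call:" as name(argument=value, ...) on one line, values as JSON. servo_tool: Moves the arm, as the interface text tells. Its arguments: {"type":"object","properties":{"moves":{"type":"array"}},"required":["moves"]}

```bash
ls; mkdir -p pics; cat > h.py <<'E'
import numpy as np, cv2
from scipy.spatial.transform import Rotation as Ro
from rig import env, optics, sign_off
def cam(n):
    c=optics.read_camera(n); c['R']=Ro.from_rotvec(np.ravel(c['rvec'])).as_matrix(); c['t']=np.ravel(c['tvec']); return c
def slopes(c,uv):
    uv=np.atleast_2d(np.asarray(uv,float)); K=c['K']
    D=np.array([float(c['k1']),0,0,0])
    return cv2.undistortPoints(uv[:,None],K,D)[:,0]
def pts(c,uv):  # by depth
    uv=np.atleast_2d(uv).astype(int); d=c['depth'][uv[:,1],uv[:,0]]; s=slopes(c,uv)
    P=np.c_[s,np.ones(len(s))]*d[:,None]; return (P-c['t'])@c['R']
def plane(c,uv,z):
    s=slopes(c,uv); v=np.c_[s,np.ones(len(s))]@c['R']; o=-c['R'].T@c['t']
    return o+v*((z-o[2])/v[:,2])[:,None]
def proj(c,P):
    p,_=cv2.projectPoints(np.atleast_2d(np.asarray(P,float)),c['R'],c['t'],c['K'],np.array([float(c['k1']),0,0,0])); return p[:,0]
def save(c,f): cv2.imwrite('pics/'+f,cv2.cvtColor(c['pixels'],cv2.COLOR_RGB2BGR))
E
python3 - <<'E'
from h import *
print(env.get_obs())
for n in('side','top'):
    c=cam(n); save(c,n+'0.png'); np.savez('pics/'+n+'0.npz',**c); print(n,-c['R'].T@c['t'],c['R'][2],c['K'][0,0],c['k1'])
E
```

```text
pics
{'clock': 0.0, 'joint_positions': array([-1.37455541e+00,  1.24518242e-01,  1.65166882e+00,  3.38186792e-06,
        1.36751396e+00, -8.25930767e-02]), 'qd': array([-0.00013507, -0.00106046, -0.00130257, -0.00145019, -0.00094607,
        0.00137012]), 'joint_efforts': array([ 2.85310751e-03, -4.23600733e+01, -3.65454376e+01,  1.57701088e-04,
        6.90647386e-03,  1.54692924e-05]), 'tcp_pos': array([ 0.17874739, -0.62423439,  0.19884766]), 'orientation': array([-3.13949174e+00, -1.77238165e-04,  2.78833117e-01]), 'force': array([-0.03064783,  0.10145725, -0.51697756]), 'torque': array([-0.0235311 ,  0.02794445,  0.07094302]), 'grasp_force': 0.0, 'gripper_width': 0.0853812671336735}
side [ 0.34006619 -0.97224378  1.04058668] [ 0.14772469  0.70382161 -0.69484714] 426.71897195316365 0.024633870611681173
top [ 0.27625403 -0.03518325  1.39875239] [ 0.1847225   0.01929786 -0.98260124] 421.08605815299376 0.004371267532748022
```

View pics/top0.png

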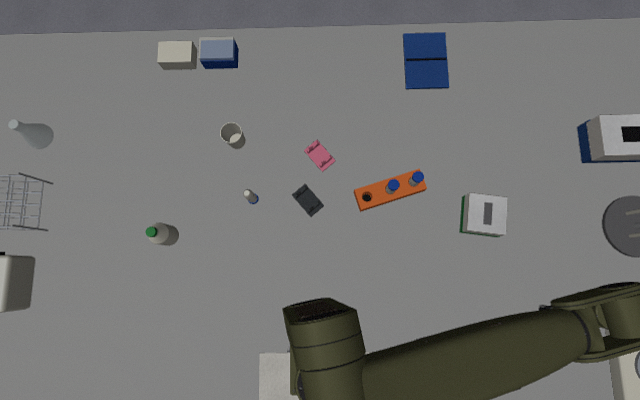

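View pics/side0.png

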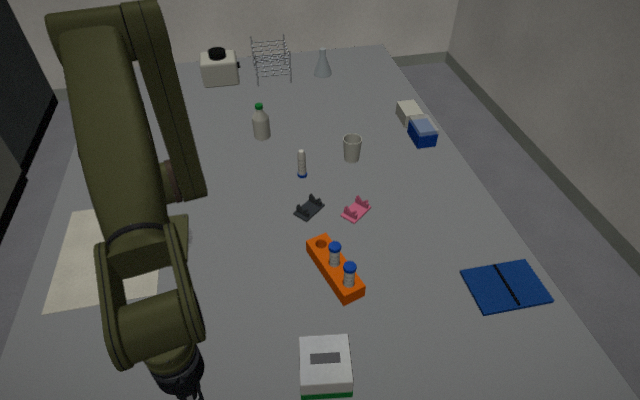

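The top view shows the loose tube near (250,196), the dark rest at (308,200) and the pink look-alike at (320,155). The rack is at (390,190) with its empty hole at (367,197). The beaker is at (232,133), the bottle at (158,233) and the box at (484,214). The side view agrees: tube (301,165), rest (309,207), hole (321,243).

```bash
cat > m.py <<'E'
from h import *
C={n:dict(np.load(f'pics/{n}0.npz')) for n in('top','side')}
def hsvm(c,lo,hi,box):
    h=cv2.cvtColor(c['pixels'],cv2.COLOR_RGB2HSV); m=cv2.inRange(h,lo,hi); k=np.zeros_like(m); x0,y0,x1,y1=box; k[y0:y1,x0:x1]=255; return m&k
def uv(m): y,x=np.nonzero(m); return np.c_[x,y]
def rect(P): (a,s,g)=cv2.minAreaRect((P[:,:2]*1000).astype(np.float32)); return np.round(a,1),np.round(s,1),round(g,1)
for n,bx in(('top',dict(rack=(345,160,435,215),rest=(285,178,330,222),tube=(236,180,266,210))),('side',dict(rack=(300,228,370,306),rest=(288,190,330,225),tube=(290,145,312,183)))):
    c=C[n]; print(n,'bench z',pts(c,[[280,240] if n=='top' else [280,250]])[0].round(4))
    u=uv(hsvm(c,(3,150,80),(18,255,255),bx['rack'])); P=pts(c,u); top=P[np.abs(P[:,2]-.05)<.006]
    print('rack',len(u),rect(top),np.median(top[:,2]))
    # dark rest
    u=uv(hsvm(c,(0,0,0),(180,255,80),bx['rest'])); P=pts(c,u); print('rest n',len(u),'z pct',np.percentile(P[:,2],[2,25,50,75,98]).round(4),rect(P))
    for lo,hi in((0.004,.014),(.03,.05)):
        q=P[(P[:,2]>lo)&(P[:,2]<hi)]; print('  ',lo,len(q),rect(q),q.mean(0).round(4))
    x0,y0,x1,y1=bx['tube']; g=np.mgrid[x0:x1,y0:y1].reshape(2,-1).T; P=pts(c,g); q=P[(P[:,2]>.02)&(P[:,2]<.2)]
    print('tube',len(q),q.min(0).round(4),q.max(0).round(4),'tip',np.median(q[q[:,2]>.108],0).round(4))
    ucap=uv(hsvm(c,(100,120,60),(130,255,255),bx['tube'])); print(' cap',len(ucap),plane(c,[ucap.mean(0)],.007).round(4), pts(c,ucap).mean(0).round(4))
    # racked caps
    ur=uv(hsvm(c,(100,120,60),(130,255,255),bx['rack'])); P=pts(c,ur);q=P[P[:,2]>.118]
    _,l,ce=cv2.kmeans(q[:,:2].astype(np.float32),2,None,(3,30,1e-6),3,0); print(' racked',ce.round(4),np.median(q[:,2]))
E
python3 m.py
python3 - <<'E'
from h import *
c=dict(np.load('pics/top0.npz'));im=c['pixels'][140:220,230:430]
cv2.imwrite('pics/crop1.png',cv2.resize(im[:,:,::-1],None,fx=4,fy=4,interpolation=2))
E
```

```text
top bench z [ 0.3734  0.1367 -0.0065]
rack 1185 (array([ 530.4, -228.2]), array([ 68.7, 225.8]), 17.1) 0.049526608688057555
rest n 518 z pct [0.0011 0.006  0.0083 0.0122 0.0408] (array([422.7,  -0. ]), array([291.8,  75.1]), 27.9)
   0.004 354 (array([504.9,  43.5]), array([97.8, 58.8]), 40.3) [0.5041 0.0436 0.0079]
   0.03 62 (array([506. ,  43.8]), array([75. , 48.7]), 38.9) [0.5045 0.0419 0.0368]
tube 122 [0.5004 0.2126 0.0204] [0.5274 0.2414 0.1202] tip [0.5151 0.2263 0.1144]
 cap 15 [[0.5071 0.2187 0.007 ]] [0.5066 0.2182 0.0099]
 racked [[ 0.5291 -0.2277]
 [ 0.5528 -0.3043]] 0.12404951825513882
side bench z [ 3.850e-01 -1.109e-01 -3.000e-04]
rack 1600 (array([ 529.3, -229.9]), array([ 71.6, 229.5]), 17.3) 0.05014262959767095
rest n 448 z pct [0.001  0.0082 0.0111 0.0222 0.0406] (array([ 401.1, -438.4]), array([1069.5,  105.4]), 77.8)
   0.004 263 (array([504.5,  41.2]), array([98.6, 62.7]), 39.8) [0.5043 0.036  0.0092]
   0.03 59 (array([506. ,  41.5]), array([76. , 54.4]), 39.9) [0.5051 0.0391 0.0358]
tube 190 [0.4991 0.2088 0.0223] [0.5285 0.2421 0.1201] tip [0.5127 0.2235 0.1137]
 cap 21 [[0.5132 0.2177 0.007 ]] [0.5127 0.2141 0.0101]
 racked [[ 0.5526 -0.3094]
 [ 0.5295 -0.2322]] 0.12534138014347013
```

View pics/crop1.png

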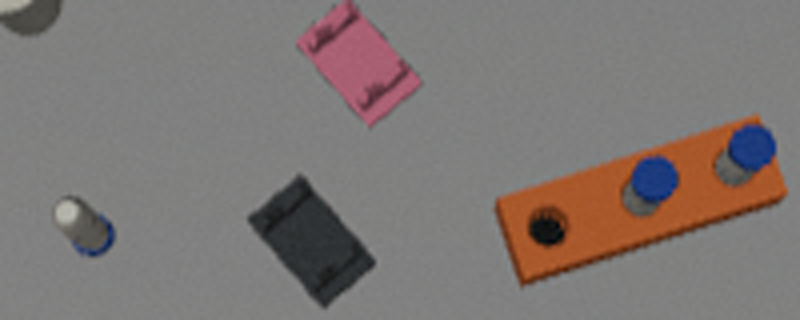

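The crop confirms it. The tube leans away from the camera only by perspective, with its tip at crop (65,210). The V-rest's cheeks are at (285,205) and (335,270), and the hole is at (547,228). From these I get:

| Item | Position | Direction |
|---|---|---|
| Tube | (0.514, 0.2255) | upright |
| Rest | (0.505, 0.042) | 40° |
| Hole | (0.506, -0.153) | row at 107° |

The heights and sizes match the given ones.

Plan: grasp with a 45° tilt, lay the tube by tilting it, regrasp with the opposite tilt, then stand it up.

```bash
cat > p.py <<'E'
from h import *
import sys
def F(f,tau):
    f,t=np.radians([f,tau]); h=np.array([np.cos(f),np.sin(f),0]); z=np.array([0,0,1.])
    return np.c_[np.cos(t)*h+np.sin(t)*z,[np.sin(f),-np.cos(f),0],np.sin(t)*h-np.cos(t)*z]
def plan(p,R0,g,f,tau,n=None,off=.019):
    R1=F(f,tau); q=np.array(g)+off*R1[:,2]
    w=Ro.from_matrix(R0.T@R1).as_rotvec(); P=R0.T@(q-p)*1000
    n=n or int(np.ceil(max(np.abs(P).max()/38,np.linalg.norm(P)/40,np.linalg.norm(w)/.11,1)))
    while 1:
        S=sum(Ro.from_rotvec(w*k/n).as_matrix() for k in range(n)); r=np.linalg.solve(S,P)
        if np.linalg.norm(r)<41: break
        n+=1
    print(n,'x',[*(w/n).round(4).tolist(),*r.round(2).tolist()]); return q,R1
def now():
    o=env.get_obs(); R=Ro.from_euler('xyz',o['orientation']).as_matrix(); p=o['tcp_pos']
    print('t',round(o['clock'],2),'tcp',p.round(4),'grasp',(p-.019*R[:,2]).round(4),'x',R[:,0].round(3),'z',R[:,2].round(3),'w',round(o['gripper_width'],4),'F',o['force'].round(1),'q',o['joint_positions'].round(3).tolist()); return p,R
# args: g(x y z mm) f tau [n] triples separated by ','
if __name__=='__main__':
    s=now()
    for a in sys.argv[1:]:
        v=[float(x) for x in a.split(',')]; s=plan(*s,np.array(v[:3])/1000,v[3],v[4],int(v[5]) if len(v)>5 else None)
E
python3 p.py 450,20,300,90,0 510,80,170,90,45 514,125.5,80,90,45
```

```text
t 0.1 tcp [ 0.1787 -0.6243  0.1989] grasp [ 0.1787 -0.6243  0.2179] x [0.961 0.275 0.   ] z [-0.     0.002 -1.   ] w 0.0855 F [ 0.6  0.3 -0.9] q [-1.375, 0.124, 1.652, -0.0, 1.367, -0.083]
19 x [-0.0001, -0.0001, -0.068, 37.92, -10.97, -4.3]
8 x [0.0, 0.0982, 0.0, 3.49, 7.5, 18.19]
3 x [0.0, 0.0, 0.0, -10.49, 1.33, 31.94]
```

Call:
servo_tool(moves=[[0, 0, 0, 0, 0, -30, 85], [0, 0, -0.068, 38, -11, -3, 85], [0, 0, -0.068, 38, -11, -3, 85], [0, 0, -0.068, 38, -11, -3, 85], [0, 0, -0.068, 38, -11, -3, 85], [0, 0, -0.068, 38, -11, -3, 85], [0, 0, -0.068, 38, -11, -3, 85], [0, 0, -0.068, 38, -11, -3, 85], [0, 0, -0.068, 38, -11, -3, 85], [0, 0, -0.068, 38, -11, -3, 85]])

```text
clock: 0.93
tcp_pos: [0.4155, -0.3637, 0.2566]
orientation: [-3.141, -0.0, 0.894]
force: [0.9, -0.4, -0.6]
gripper_width: 0.085
grasp_force: 0.0
```

Call:
servo_tool(moves=[[0, 0, -0.068, 38, -11, -3, 85], [0, 0, -0.068, 38, -11, -3, 85], [0, 0, -0.068, 38, -11, -3, 85], [0, 0, -0.068, 38, -11, -3, 85], [0, 0, -0.068, 38, -11, -3, 85], [0, 0, -0.068, 38, -11, -3, 85], [0, 0, -0.068, 38, -11, -3, 85], [0, 0, -0.068, 38, -11, -3, 85], [0, 0, -0.068, 38, -11, -3, 85], [0, 0, -0.068, 38, -11, -3, 85], [0, 0, 0, 0, 0, 0, 85]])

```text
clock: 1.85
tcp_pos: [0.4493, 0.0263, 0.2877]
orientation: [3.141, -0.003, 1.58]
force: [1.0, -0.0, -0.1]
gripper_width: 0.0849
grasp_force: 0.0
```

```bash
python3 p.py 510,80,170,90,45 514,125.5,80,90,45
```

```text
t 1.85 tcp [0.4493 0.0263 0.2877] grasp [0.4493 0.0262 0.3067] x [-0.01   1.     0.003] z [ 0.001  0.003 -1.   ] w 0.0849 F [ 1.  -0.  -0.1] q [-0.063, -0.376, 1.958, 0.003, 1.558, -0.072]
8 x [-0.0004, 0.0979, 0.0012, 2.37, 7.6, 18.72]
3 x [0.0, 0.0, 0.0, -10.49, 1.33, 31.94]
```

Call:
servo_tool(moves=[[0, 0.098, 0, 2.4, 7.6, 18.7, 85], [0, 0.098, 0, 2.4, 7.6, 18.7, 85], [0, 0.098, 0, 2.4, 7.6, 18.7, 85], [0, 0.098, 0, 2.4, 7.6, 18.7, 85], [0, 0.098, 0, 2.4, 7.6, 18.7, 85], [0, 0.098, 0, 2.4, 7.6, 18.7, 85], [0, 0.098, 0, 2.4, 7.6, 18.7, 85], [0, 0.098, 0, 2.4, 7.6, 18.7, 85], [0, 0, 0, 0, 0, 0, 85]])

```text
clock: 2.6
tcp_pos: [0.5084, 0.0876, 0.1495]
orientation: [-3.124, -0.789, 1.557]
force: [-1.9, 0.2, -1.1]
gripper_width: 0.0849
grasp_force: 0.0
```

```bash
python3 p.py 514,125,57,90,45 514,225,57,90,45; python3 -c "
from h import *
c=cam('wrist');save(c,'w1.png');np.savez('pics/w1.npz',**c)"
```

```text
t 2.6 tcp [0.5084 0.0876 0.1495] grasp [0.5085 0.0742 0.1629] x [0.01  0.705 0.709] z [-0.007  0.71  -0.705] w 0.0849 F [-1.9  0.2 -1.1] q [-0.351, -0.015, 2.045, 0.729, 1.483, -0.553]
3 x [-0.0024, -0.0011, -0.0033, -13.07, 2.13, 36.91]
3 x [0.0, 0.0, 0.0, 23.57, -0.0, 23.57]
```

View pics/w1.png

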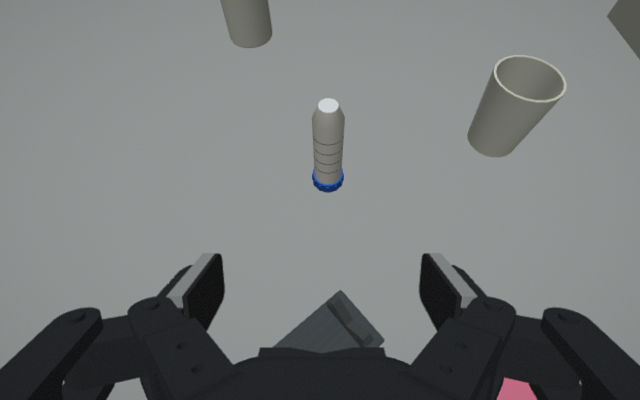

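The wrist view shows the tube upright ahead of the open fingers: tip (328,105), cap (328,180), with nothing in the way. I'll refine its position from this view.

```bash
python3 - <<'E'
from h import *
c=dict(np.load('pics/w1.npz'))
print('tip',plane(c,[[328,105]],.115).round(4))
g=np.mgrid[305:350,95:195].reshape(2,-1).T; P=pts(c,g)
for a,b in((.02,.05),(.05,.08),(.08,.1),(.113,.117)):
    q=P[(P[:,2]>a)&(P[:,2]<b)]; print(a,len(q),q.min(0).round(4),q.max(0).round(4))
E
```

```text
tip [[0.515  0.2268 0.115 ]]
0.02 437 [0.5002 0.2117 0.02  ] [0.5299 0.227  0.05  ]
0.05 565 [0.5002 0.211  0.05  ] [0.5302 0.228  0.08  ]
0.08 485 [0.5001 0.2114 0.0801] [0.53   0.2276 0.1   ]
0.113 292 [0.5055 0.217  0.113 ] [0.5238 0.2365 0.1164]
```

Call:
servo_tool(moves=[[-0.0024, -0.001, -0.0033, -13, 2, 37, 85], [-0.0024, -0.001, -0.0033, -13, 2, 37, 85], [-0.0024, -0.001, -0.0033, -13, 2, 37, 85], [0, 0, 0, 0, 0, 0, 85]])

```text
clock: 2.98
tcp_pos: [0.5131, 0.1406, 0.045]
orientation: [3.137, -0.781, 1.579]
force: [-2.0, 0.1, -1.5]
gripper_width: 0.0852
grasp_force: 0.0
```

```bash
python3 p.py 514,225,57,90,45
```

```text
t 2.98 tcp [0.5131 0.1406 0.045 ] grasp [0.5131 0.1272 0.0585] x [-0.006  0.711  0.704] z [-0.002  0.704 -0.711] w 0.0852 F [-2.   0.1 -1.5] q [-0.249, 0.128, 2.102, 0.795, 1.27, -0.645]
3 x [-0.0007, 0.0016, 0.002, 22.8, 0.44, 23.34]
```

Call:
servo_tool(moves=[[-0.001, 0.0016, 0.002, 23.2, 0.7, 23.7, 85], [0, 0.0016, 0.002, 23.2, 0.7, 23.7, 85], [-0.001, 0.0016, 0.002, 23.2, 0.7, 23.7, 85], [0, 0, 0, 0, 0, 0, 85], [0, 0, 0, 0, 0, 0, 25], [0, 0, 0, 0, 0, 0, 25], [0, 0, 0, 0, 0, 0, 20], [0, 0, 0, 0, 0, 0, 20], [0, 0, 0, 0, 0, 0, 20], [0, 0, 0, 0, 0, 0, 20]])

```text
clock: 3.82
tcp_pos: [0.5202, 0.2369, 0.0487]
orientation: [3.128, -0.786, 1.575]
force: [-0.9, 0.3, -0.3]
gripper_width: 0.0201
grasp_force: 0.0
```

```bash
python3 p.py 514,226,57,90,45
```

```text
t 3.82 tcp [0.5202 0.2369 0.0487] grasp [0.52   0.2235 0.0621] x [-0.003  0.707  0.707] z [ 0.01   0.707 -0.707] w 0.0201 F [-0.9  0.3 -0.3] q [-0.065, 0.12, 2.106, 0.881, 1.157, -0.538]
1 x [0.0101, -0.0003, 0.0031, -1.83, -6.21, 5.33]
```

```bash
python3 - <<'E'
from h import *
a=cam('wrist')['pixels']; b=cam('side')['pixels'][110:235,230:400]
b=cv2.resize(b,None,fx=2.35,fy=2.35); b=cv2.copyMakeBorder(b,0,400-b.shape[0],0,0,0)if b.shape[0]<400 else b[:400]
a=cv2.resize(a,(400,250)); a=cv2.copyMakeBorder(a,0,150,0,0,0)
cv2.imwrite('pics/c2.png',np.hstack([a,b])[:,:800,::-1])
E
```

```text
(no output)
```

View pics/c2.png

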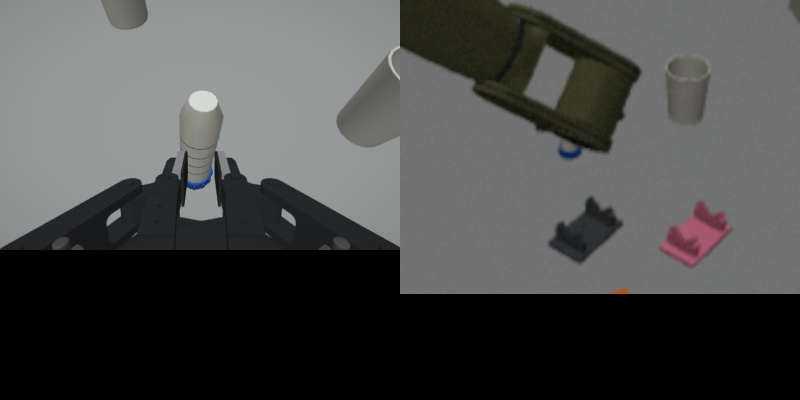

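The fingers read 20 mm with no force. The wrist crop shows the tube still upright at (202,140), apparently just beyond the pads, so they closed in front of it. I'll measure where it is.

```bash
python3 - <<'E'
from h import *
print({k:np.round(v,4) for k,v in env.get_obs().items() if k in('clock','tcp_pos','gripper_width','grasp_force','force')})
c=cam('wrist');np.savez('pics/w2.npz',**c)
g=np.mgrid[270:375,130:310].reshape(2,-1).T; P=pts(c,g)
h=cv2.cvtColor(c['pixels'],cv2.COLOR_RGB2HSV)[g[:,1],g[:,0]]
light=(h[:,2]>100)
for a,b in((.02,.05),(.05,.08),(.08,.1),(.112,.118)):
    q=P[(P[:,2]>a)&(P[:,2]<b)&light]; print(a,len(q),np.percentile(q,[1,50,99],axis=0).round(4).tolist())
# dark finger points: extents and tcp projected
o=env.get_obs();R=Ro.from_euler('xyz',o['orientation']).as_matrix()
for d in(0,-.019): print('proj',d,proj(c,o['tcp_pos']+d*R[:,2]),[proj(c,o['tcp_pos']+d*R[:,2]+s*R[:,1]).round(0).tolist() for s in(-.01,.01)])
dk=h[:,2]<60; q=(P[dk]-o['tcp_pos'])@R
print('dark in tool frame', np.percentile(q[q[:,2]>-.04],[1,10,50,90,99],axis=0).round(4).tolist())
E
```

```text
{'clock': np.float64(3.9167), 'tcp_pos': array([0.5199, 0.2372, 0.0485]), 'force': array([-0.4593,  0.5011,  0.2334]), 'grasp_force': np.float64(0.0229), 'gripper_width': np.float64(0.0198)}
0.02 654 [[0.5092, 0.2145, 0.0203], [0.5185, 0.217, 0.0357], [0.5299, 0.2262, 0.0497]]
0.05 1077 [[0.502, 0.2174, 0.0505], [0.5181, 0.2203, 0.0689], [0.5309, 0.2316, 0.0798]]
0.08 2053 [[0.5024, 0.2013, 0.0805], [0.5162, 0.2218, 0.0915], [0.5367, 0.2326, 0.0998]]
0.112 1896 [[0.5074, 0.2275, 0.1121], [0.5168, 0.2352, 0.1155], [0.5264, 0.2466, 0.1172]]
proj 0 [[319.56870976 235.99790697]] [[[302.0, 236.0]], [[337.0, 236.0]]]
proj -0.019 [[319.39210847 249.4250373 ]] [[[300.0, 249.0]], [[339.0, 249.0]]]
dark in tool frame [[-0.0074, -0.0207, -0.0399], [-0.0049, -0.0178, -0.0395], [0.0065, 0.011, -0.0383], [0.0108, 0.0195, -0.0342], [0.011, 0.0227, -0.0326]]
```

```bash
python3 - <<'E'
from h import *
c=dict(np.load('pics/w2.npz'));o=env.get_obs();R=Ro.from_euler('xyz',o['orientation']).as_matrix()
T=lambda P:(P-o['tcp_pos'])@R*1000
print('cam in tool',T(-c['R'].T@c['t']).round(1),'axis',(c['R'][2]@R).round(3))
for r in range(236,320,12):
    g=np.c_[np.arange(276,372,6),np.full(16,r)]; q=T(pts(c,g)); print(r,' '.join(f'{a[0]:.0f},{a[1]:.0f},{a[2]:.0f}' if d>0 else '-' for a,d in zip(q,c['depth'][r,g[:,0]])))
im=c['pixels'][200:340,220:420]; cv2.imwrite('pics/c3.png',cv2.resize(im[:,:,::-1],None,fx=4,fy=4))
E
```

```text
cam in tool [  65.9    0.9 -173.6] axis [-0.262  0.001  0.965]
236 -19,-32,50 -19,-27,50 11,-15,-29 13,-11,-34 13,-9,-35 14,-6,-38 14,-3,-38 14,-0,-38 14,2,-36 12,5,-33 11,8,-29 -19,16,51 -19,20,50 -19,25,50 -19,29,50 -19,33,50
248 -25,-31,42 -25,-27,43 10,-13,-41 11,-11,-44 4,-9,-28 6,-6,-31 6,-3,-31 6,-1,-31 5,2,-29 3,5,-25 1,8,-18 -26,16,45 11,12,-43 11,15,-42 11,17,-43 -25,33,43
260 6,-18,-46 11,-14,-55 11,-12,-55 11,-10,-55 0,-9,-32 -4,-7,-22 -4,-4,-22 -5,-1,-21 -6,2,-19 -7,5,-17 -12,9,-6 -32,15,38 11,11,-55 11,14,-55 11,16,-55 6,20,-45
272 10,-16,-64 11,-13,-65 11,-11,-65 10,-9,-64 -5,-9,-34 -16,-7,-13 -15,-4,-14 -16,-1,-12 -17,2,-10 -20,6,-5 -31,10,17 -38,15,32 8,11,-60 10,13,-64 11,15,-65 11,17,-65
284 12,-14,-76 11,-12,-75 8,-11,-68 6,-9,-65 -10,-9,-36 -29,-8,-1 -29,-4,-2 -29,-1,-2 -31,3,2 -34,6,8 -36,10,11 -44,15,26 4,11,-61 8,12,-69 12,14,-75 12,16,-75
296 12,-13,-83 12,-11,-83 5,-11,-72 2,-9,-67 -43,-12,8 -40,-8,4 -41,-5,6 -40,-1,4 -42,3,8 -46,7,14 -50,11,20 -49,15,19 -1,11,-62 3,13,-69 12,13,-84 11,15,-82
308 17,-11,-97 17,-9,-98 1,-11,-73 -2,-9,-67 -55,-13,15 -55,-9,14 -55,-5,15 -56,-1,16 -55,3,15 -55,7,14 -56,11,15 -55,14,14 -4,11,-64 -2,13,-69 17,11,-97 17,13,-97
```

View pics/c3.png

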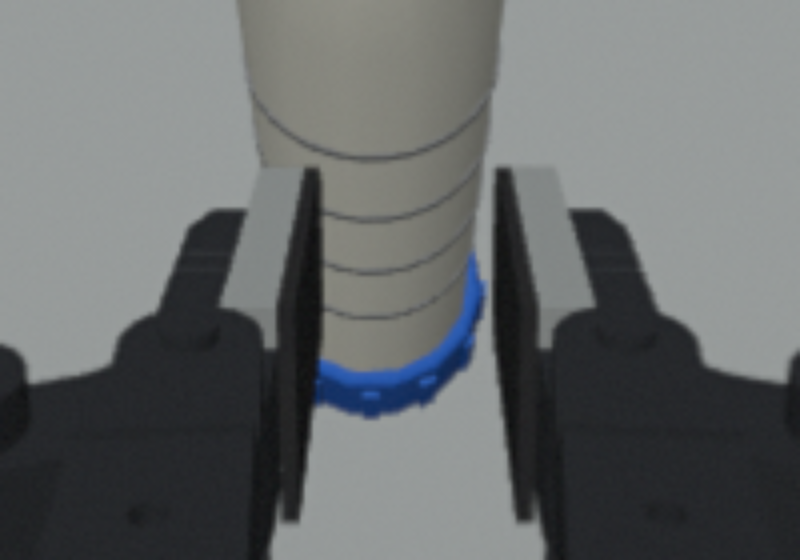

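The crop shows the pads, 20 mm apart with ends near (310,170) and (505,170), pressing the front of the tube and leaning it a few degrees. By depth, the pad ends sit about 36 mm behind the reported TCP, so the real grasp point is roughly 55 mm behind it. I'll check that against the earlier picture and ease back slowly.

Call:
servo_tool(moves=[[0, 0, 0, -1.4, 0, -1.4, 20], [0, 0, 0, -1.4, 0, -1.4, 20], [0, 0, 0, -1.4, 0, -1.4, 20], [0, 0, 0, -1.4, 0, -1.4, 20], [0, 0, 0, -1.4, 0, -1.4, 20], [0, 0, 0, -1.4, 0, -1.4, 20], [0, 0, 0, -3, 0, -3, 20], [0, 0, 0, -4, 0, -4, 20], [0, 0, 0, -10, 0, -10, 20], [0, 0, 0, -10, 0, -10, 85], [0, 0, 0, 0, 0, 0, 85], [0, 0, 0, 0, 0, 0, 85]])

```text
clock: 4.97
tcp_pos: [0.52, 0.187, 0.0487]
orientation: [3.128, -0.786, 1.575]
force: [-0.7, 0.1, -0.2]
gripper_width: 0.0557
grasp_force: 0.0
```

```bash
cat > t.py <<'E'
from h import *
def tube(c,box,name=''):
    x0,y0,x1,y1=box; g=np.mgrid[x0:x1,y0:y1].reshape(2,-1).T; P=pts(c,g)
    h=cv2.cvtColor(c['pixels'],cv2.COLOR_RGB2HSV)[g[:,1],g[:,0]]; L=h[:,2]>90
    for a,b in((.02,.05),(.05,.08),(.08,.1),(.113,.117)):
        q=P[(P[:,2]>a)&(P[:,2]<b)&L]; 
        if len(q): print(a,len(q),np.percentile(q,[1,50,99],axis=0)[:,:2].round(4).tolist())
E
python3 - <<'E'
from t import *
from p import now
now()
c=cam('wrist');np.savez('pics/w3.npz',**c);tube(c,(240,60,400,310))
o=env.get_obs();R=Ro.from_euler('xyz',o['orientation']).as_matrix()
v=c['pixels'].max(2); 
for x in (190,200,205,210,215,220,225,420,425,430,435,440):
    ys=np.arange(235,330,5); g=np.c_[np.full(len(ys),x),ys]; q=(pts(c,g)-o['tcp_pos'])@R*1000
    print(x,' '.join(f'{a[0]:.0f},{a[1]:.0f},{a[2]:.0f}' for a in q if a[2]<-8))
E
```

```text
t 4.97 tcp [0.52   0.187  0.0487] grasp [0.5198 0.1735 0.0621] x [-0.003  0.707  0.707] z [ 0.01   0.707 -0.707] w 0.0557 F [-0.7  0.1 -0.2] q [-0.162, 0.121, 2.105, 0.843, 1.215, -0.592]
0.02 921 [[0.5011, 0.2122], [0.5155, 0.2143], [0.5299, 0.2253]]
0.05 1400 [[0.5011, 0.2121], [0.5157, 0.2143], [0.53, 0.2255]]
0.08 1799 [[0.487, 0.1529], [0.5151, 0.2136], [0.5526, 0.2256]]
0.113 1031 [[0.5066, 0.2177], [0.5155, 0.2258], [0.5243, 0.235]]
190 11,-40,-83 12,-39,-86 6,-41,-80 7,-40,-84 7,-39,-86 6,-38,-88 5,-38,-88
200 12,-37,-80 12,-36,-83 11,-36,-85 12,-34,-89 11,-34,-90 12,-33,-93 16,-29,-103 16,-29,-104
205 14,-36,-80 13,-35,-83 12,-35,-83 12,-34,-86 12,-33,-89 12,-32,-91 17,-28,-101 17,-28,-103 17,-27,-106
210 7,-40,-64 13,-34,-80 13,-33,-83 12,-34,-83 11,-33,-85 12,-32,-88 12,-31,-92 17,-27,-102 17,-26,-103 16,-26,-104
215 6,-40,-59 6,-39,-63 13,-33,-79 12,-32,-81 11,-32,-82 12,-31,-86 11,-31,-87 11,-30,-90 16,-26,-100 17,-25,-103 16,-25,-104
220 6,-41,-50 7,-38,-57 6,-38,-59 6,-37,-63 11,-33,-76 12,-31,-80 12,-30,-83 12,-29,-86 11,-29,-88 11,-28,-90 16,-25,-100 17,-24,-103 16,-24,-104
225 7,-39,-46 6,-38,-51 6,-37,-55 11,-33,-68 11,-32,-71 11,-31,-76 11,-30,-79 11,-29,-82 11,-28,-85 11,-27,-88 11,-27,-90 16,-24,-100 16,-23,-102 17,-22,-105
420 6,41,-50 7,40,-57 6,39,-59 11,35,-72 11,34,-76 12,33,-80 11,32,-82 12,31,-86 11,30,-88 11,30,-90 16,26,-100 17,25,-104 17,25,-105
425 7,42,-56 7,41,-60 6,40,-63 12,35,-77 12,34,-80 12,33,-83 11,33,-85 12,31,-89 11,31,-91 17,27,-101 17,27,-104 17,26,-106
430 7,41,-64 13,36,-79 12,35,-81 11,35,-82 12,34,-86 11,33,-87 11,32,-91 17,29,-101 16,28,-103 16,27,-105
435 13,38,-79 13,37,-82 11,37,-82 11,36,-85 12,34,-89 12,33,-92 17,30,-101 16,29,-103 17,28,-106
440 11,40,-76 12,39,-81 11,38,-83 11,37,-85 11,36,-88 12,35,-91 16,31,-100 17,30,-103 17,29,-106
```

```bash
sed -i 's/off=.019/off=.055/; s/p-.019\*R/p-.055*R/' p.py; python3 p.py 515.5,150,57,90,45 515.5,227,57,90,45
```

```text
t 5.02 tcp [0.5198 0.1874 0.0486] grasp [0.5193 0.1485 0.0875] x [-0.003  0.707  0.708] z [ 0.01   0.708 -0.707] w 0.0633 F [ 0.7 -0.6  1.5] q [-0.161, 0.121, 2.105, 0.843, 1.215, -0.592]
1 x [0.0097, -0.0007, 0.0033, -20.54, -4.59, 22.58]
2 x [0.0, 0.0, 0.0, 27.22, -0.0, 27.22]
```

Call:
servo_tool(moves=[[0.005, 0, 0.0015, -10, -2.3, 11, 85], [0.005, 0, 0.0015, -10, -2.3, 11, 85], [0, 0, 0, 0, 0, 0, 85], [0, 0, 0, 0, 0, 0, 85]])

```text
clock: 5.35
tcp_pos: [0.5143, 0.1897, 0.0182]
orientation: [-3.138, -0.787, 1.57]
force: [-0.1, -0.2, -0.5]
gripper_width: 0.085
grasp_force: 0.0
```

```bash
python3 p.py 515.5,227,57,90,45
```

```text
t 5.35 tcp [0.5143 0.1897 0.0182] grasp [0.5145 0.1508 0.0571] x [0.    0.706 0.708] z [-0.003  0.708 -0.706] w 0.085 F [-0.1 -0.2 -0.5] q [-0.157, 0.173, 2.113, 0.855, 1.184, -0.632]
2 x [-0.0014, -0.0006, -0.0001, 26.86, 0.66, 27.0]
```

Call:
servo_tool(moves=[[0, 0, 0, 13.5, 0.3, 13.5, 85], [0, 0, 0, 13.5, 0.3, 13.5, 85], [0, 0, 0, 13.5, 0.3, 13.5, 85], [0, 0, 0, 13.5, 0.3, 13.5, 85], [0, 0, 0, 0, 0, 0, 85], [0, 0, 0, 0, 0, 0, 28], [0, 0, 0, 0, 0, 0, 20], [0, 0, 0, 0, 0, 0, 20], [0, 0, 0, 0, 0, 0, 20], [0, 0, 0, 0, 0, 0, 20], [0, 0, 0, 0, 0, 0, 20], [0, 0, 0, 0, 0, 0, 20]])

```text
clock: 6.35
tcp_pos: [0.5167, 0.265, 0.0191]
orientation: [3.141, -0.786, 1.572]
force: [-0.2, -0.2, 2.2]
gripper_width: 0.029
grasp_force: 59.0
```

```bash
python3 p.py 515.5,227,200,90,45 460,120,250,40,0 505,42,200,40,-45 505,42,100,40,-45
```

```text
t 6.35 tcp [0.5167 0.265  0.0191] grasp [0.5167 0.2261 0.058 ] x [-0.001  0.707  0.707] z [-0.     0.707 -0.707] w 0.029 F [-0.2 -0.2  2.2] q [-0.011, 0.177, 2.106, 0.919, 1.098, -0.554]
4 x [-0.0, -0.0001, 0.0002, 25.26, -0.29, -24.94]
11 x [-0.0311, -0.0667, 0.0751, -12.32, 0.09, -9.12]
8 x [0.0, -0.0982, 0.0, -5.12, 11.08, 6.45]
3 x [0.0, 0.0, 0.0, 23.57, 0.0, 23.57]
```

Call:
servo_tool(moves=[[0, 0, 0, 8, 0, -8, 20], [0, 0, 0, 17, 0, -17, 20], [0, 0, 0, 25, 0, -25, 20], [0, 0, 0, 25, 0, -25, 20], [0, 0, 0, 25, 0, -25, 20], [0, 0, 0, 0, 0, 0, 20]])

```text
clock: 6.85
tcp_pos: [0.5207, 0.2658, 0.1698]
orientation: [3.121, -0.787, 1.586]
force: [1.3, -0.0, 0.3]
gripper_width: 0.0288
grasp_force: 59.0
```

Call:
servo_tool(moves=[[-0.031, -0.067, 0.075, -12.3, 0, -9, 20], [-0.031, -0.067, 0.075, -12.3, 0, -9, 20], [-0.031, -0.067, 0.075, -12.3, 0, -9, 20], [-0.031, -0.067, 0.075, -12.3, 0, -9, 20], [-0.031, -0.067, 0.075, -12.3, 0, -9, 20], [-0.031, -0.067, 0.075, -12.3, 0, -9, 20], [-0.031, -0.067, 0.075, -12.3, 0, -9, 20], [-0.031, -0.067, 0.075, -12.3, 0, -9, 20], [-0.031, -0.067, 0.075, -12.3, 0, -9, 20], [-0.031, -0.067, 0.075, -12.3, 0, -9, 20], [-0.031, -0.067, 0.075, -12.3, 0, -9, 20], [0, 0, 0, 0, 0, 0, 20]])

```text
clock: 7.85
tcp_pos: [0.461, 0.1212, 0.1957]
orientation: [3.139, 0.0, 0.701]
force: [0.7, 0.3, 0.1]
gripper_width: 0.0285
grasp_force: 59.1
```

```bash
python3 p.py 505,42,200,40,-45 505,42,100,40,-45
```

```text
t 7.85 tcp [0.461  0.1212 0.1957] grasp [0.4609 0.1213 0.2507] x [ 0.764  0.645 -0.   ] z [ 0.001 -0.002 -1.   ] w 0.0285 F [0.7 0.3 0.1] q [0.146, -0.27, 2.03, -0.003, 1.381, 1.016]
8 x [0.0005, -0.0981, 0.0002, -5.29, 11.1, 6.62]
3 x [0.0, 0.0, 0.0, 23.57, 0.0, 23.57]
```

Call:
servo_tool(moves=[[0, -0.098, 0, -5.3, 11.1, 6.6, 20], [0, -0.098, 0, -5.3, 11.1, 6.6, 20], [0, -0.098, 0, -5.3, 11.1, 6.6, 20], [0, -0.098, 0, -5.3, 11.1, 6.6, 20], [0, -0.098, 0, -5.3, 11.1, 6.6, 20], [0, -0.098, 0, -5.3, 11.1, 6.6, 20], [0, -0.098, 0, -5.3, 11.1, 6.6, 20], [0, -0.098, 0, -5.3, 11.1, 6.6, 20], [0, 0, 0, 0, 0, 0, 20], [0, 0, 0, 0, 0, 0, 20]])

```text
clock: 8.68
tcp_pos: [0.4741, 0.0163, 0.1567]
orientation: [-3.136, 0.787, 0.705]
force: [0.2, -0.1, -0.6]
gripper_width: 0.0287
grasp_force: 59.1
```

```bash
cat > s.py <<'E'
from p import *
# tube axis & rest seen from all cameras now, montage
import sys
def montage(name,crops):
    ims=[]
    for n,(x0,y0,x1,y1) in crops:
        c=cam(n); np.savez(f'pics/{name}_{n}.npz',**c); im=c['pixels'][y0:y1,x0:x1]; ims.append(cv2.resize(im,(390,int(390*im.shape[0]/im.shape[1]))))
    H=min(590,max(i.shape[0] for i in ims)); ims=[cv2.copyMakeBorder(i[:H],0,H-min(H,i.shape[0]),0,4,0) for i in ims]
    cv2.imwrite(f'pics/{name}.png',np.hstack(ims)[:,:,::-1])
E
python3 - <<'E'
from s import *
montage('m1',[('wrist',(0,0,640,400)),('side',(240,100,400,260))]); plan(*now(),[.505,.042,.1],40,-45)
E
```

```text
t 8.78 tcp [0.4747 0.0165 0.1592] grasp [0.5044 0.0416 0.1982] x [ 0.541  0.457 -0.706] z [-0.54  -0.455 -0.708] w 0.0288 F [-0.6 -0.1 -1. ] q [0.158, 0.251, 1.733, -0.388, 1.843, 1.056]
3 x [0.0006, -0.0006, 0.0009, 23.26, 0.01, 22.98]
```

View pics/m1.png

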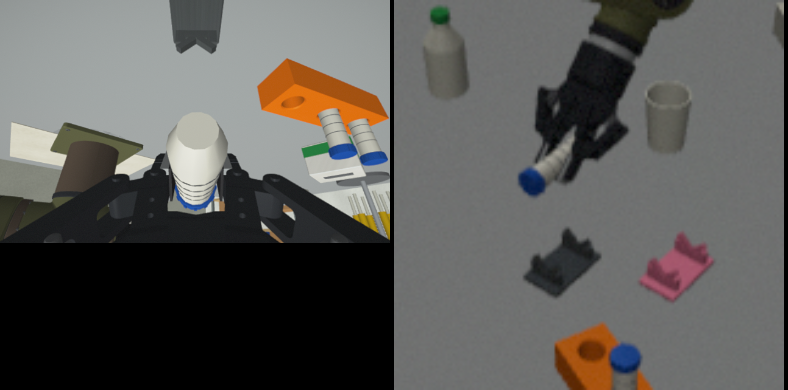

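The montage shows the tube held level above the dark rest, cap toward the robot: cap at (530,180) in the side crop, tip at (198,130) in the wrist crop. The far cheek's notch is in line at (195,45). I'll check the alignment numerically.

```bash
python3 - <<'E'
from s import *
c=dict(np.load('pics/m1_wrist.npz')); d=np.array([np.cos(np.radians(40)),np.sin(np.radians(40))]); nrm=np.array([-d[1],d[0]]); r0=np.array([.505,.0425])
def rel(P): return np.c_[(P[:,:2]-r0)@d,(P[:,:2]-r0)@nrm,P[:,2]]*1000
g=np.mgrid[260:390,0:100].reshape(2,-1).T; P=rel(pts(c,g)); q=P[(P[:,2]>20)&(P[:,2]<50)]
print('cheek',len(q),np.percentile(q,[1,50,99],axis=0).round(1).tolist(),'n mid near top', q[q[:,2]>39].min(0).round(1),q[q[:,2]>39].max(0).round(1))
h=cv2.cvtColor(c['pixels'],cv2.COLOR_RGB2HSV); g=np.mgrid[270:380,180:330].reshape(2,-1).T; P=rel(pts(c,g)); L=h[g[:,1],g[:,0],2]>110
q=P[L&(P[:,2]>170)&(P[:,0]>-60)&(P[:,0]<62)]
for a in range(-40,64,8):
    s=q[(q[:,0]>=a)&(q[:,0]<a+8)]
    if len(s)>20: print(a,len(s),'n',np.percentile(s[:,1],[2,98]).round(1),'z max',np.percentile(s[:,2],[2,98]).round(1))
E
```

```text
cheek 1474 [[-35.6, -24.9, 20.2], [-28.2, -0.6, 29.7], [-26.8, 24.1, 41.3]] n mid near top [-35.8 -21.5  39. ] [-26.8  21.   42.4]
-40 47 n [-13.   12.3] z max [201.4 206.8]
-32 52 n [-11.1  12. ] z max [201.8 207.8]
-24 208 n [-12.6  12.4] z max [200.3 208.5]
-16 146 n [-11.2  11.4] z max [201.8 208.6]
-8 281 n [-12.3  12.1] z max [200.7 208.6]
0 265 n [-15.6  17.1] z max [187.6 212.1]
8 400 n [-17.8  16.3] z max [197.9 208.3]
16 402 n [-18.5  16.6] z max [197.2 208.4]
24 481 n [-13.7  11.4] z max [200.6 208.2]
32 604 n [-14.1  11.1] z max [199.8 208.2]
40 2149 n [-14.6  12.8] z max [190.4 207.8]
48 3027 n [-11.9  10. ] z max [186.5 205. ]
56 2895 n [-9.1  7. ] z max [185.3 201.8]
```

Call:
servo_tool(moves=[[0, 0, 0, 23.5, 0, 23.5, 20], [0, 0, 0, 23.5, 0, 23.5, 20], [0, 0, 0, 23.5, 0, 23.5, 20], [0, 0, 0, 12, 0, 12, 20], [0, 0, 0, 6, 0, 6, 20], [0, 0, 0, 0, 0, 0, 20], [0, 0, 0, 0, 0, 0, 20]])

```text
clock: 9.37
tcp_pos: [0.4755, 0.0163, 0.0352]
orientation: [3.14, 0.785, 0.7]
force: [-0.2, -0.7, 0.2]
gripper_width: 0.0289
grasp_force: 59.1
```

```bash
python3 - <<'E'
from s import *
now(); c=cam('wrist'); np.savez('pics/w5.npz',**c); d=np.array([np.cos(np.radians(40)),np.sin(np.radians(40))]); nrm=np.array([-d[1],d[0]]); r0=np.array([.505,.0425])
def rel(P): return np.c_[(P[:,:2]-r0)@d,(P[:,:2]-r0)@nrm,P[:,2]]*1000
h=cv2.cvtColor(c['pixels'],cv2.COLOR_RGB2HSV)
g=np.mgrid[200:440,0:330].reshape(2,-1).T; P=rel(pts(c,g)); V=h[g[:,1],g[:,0],2]
q=P[(V>110)&(P[:,2]>45)&(np.abs(P[:,1])<20)&(P[:,0]<80)&(P[:,0]>20)]
print('tip along',np.percentile(q[:,0],[90,99,100]),'z',np.percentile(q[:,2],[1,99,100]))
for a in(20,28,36,44,52,56,60):
    s=q[(q[:,0]>=a)&(q[:,0]<a+4)]
    if len(s)>20: print(a,len(s),'n',np.percentile(s[:,1],[2,98]).round(1),'z',np.percentile(s[:,2],[2,98]).round(1))
k=P[(V<95)&(P[:,2]>30)&(P[:,2]<44)&(np.abs(P[:,1])<30)&(np.abs(P[:,0])<45)]; print('cheeks',len(k),[ (x.min(0).round(1).tolist(),x.max(0).round(1).tolist()) for x in (k[k[:,0]<-20],k[k[:,0]>20]) if len(x)])
E
```

```text
t 9.37 tcp [0.4755 0.0163 0.0352] grasp [0.5052 0.0414 0.0741] x [ 0.541  0.456 -0.707] z [-0.539 -0.457 -0.708] w 0.0289 F [-0.2 -0.7  0.2] q [0.158, 0.408, 1.773, -0.376, 1.66, 1.132]
tip along [57.69877083 58.38391146 59.30778758] z [64.10228983 86.72345611 87.20435597]
20 186 n [-13.2  12.4] z [77.7 87. ]
28 256 n [-14.7  10.6] z [78.8 86.8]
36 303 n [-14.5  10.6] z [79.1 86.8]
44 1262 n [-15.2  11.7] z [69.2 85.9]
52 1201 n [-12.2   8.5] z [69.6 82.7]
56 3776 n [-10.    6.4] z [63.9 80.7]
cheeks 2472 [([-32.8, 22.2, 30.0], [-26.9, 24.0, 30.1]), ([29.4, -24.9, 30.0], [39.8, 24.0, 42.1])]
```

Call:
servo_tool(moves=[[0, 0, 0, 5, -0.7, 5, 20], [0, 0, 0, 5, -0.6, 5, 20], [0, 0, 0, 3.5, 0, 3.5, 20], [0, 0, 0, 2, 0, 2, 20], [0, 0, 0, 0, 0, 0, 20], [0, 0, 0, 0, 0, 0, 20]])

```text
clock: 9.92
tcp_pos: [0.4735, 0.017, 0.0115]
orientation: [-3.141, 0.787, 0.701]
force: [0.5, -0.0, -0.3]
gripper_width: 0.0289
grasp_force: 59.1
```

Call:
servo_tool(moves=[[0, 0, 0, 1, 0, 1, 20], [0, 0, 0, 1, 0, 1, 20], [0, 0, 0, 0, 0, 0, 20]])

```text
clock: 10.17
tcp_pos: [0.4737, 0.0171, 0.0089]
orientation: [3.141, 0.787, 0.701]
force: [0.5, -0.0, 0.1]
gripper_width: 0.0284
grasp_force: 59.1
```

Call:
servo_tool(moves=[[0, 0, 0, 0.7, 0, 0.7, 20], [0, 0, 0, 0, 0, 0, 20], [0, 0, 0, 0, 0, 0, 20]])

```text
clock: 10.42
tcp_pos: [0.4741, 0.0169, 0.0083]
orientation: [3.14, 0.786, 0.7]
force: [-0.0, -1.3, 1.0]
gripper_width: 0.0289
grasp_force: 59.2
```

Call:
servo_tool(moves=[[0, 0, 0, 0.7, 0, 0.7, 20], [0, 0, 0, 0, 0, 0, 20], [0, 0, 0, 0, 0, 0, 20]])

```text
clock: 10.67
tcp_pos: [0.4742, 0.0168, 0.008]
orientation: [3.14, 0.787, 0.7]
force: [-1.0, -1.1, 5.3]
gripper_width: 0.0285
grasp_force: 59.5
```

```bash
python3 - <<'E'
from s import *
now();print(env.get_obs()['torque'].round(2))
montage('m2',[('wrist',(0,0,640,400)),('side',(270,160,370,260))])
c=dict(np.load('pics/m2_wrist.npz')); d=np.array([np.cos(np.radians(40)),np.sin(np.radians(40))]); nrm=np.array([-d[1],d[0]]); r0=np.array([.505,.0425])
g=np.mgrid[200:440,150:330].reshape(2,-1).T; P=pts(c,g); P=np.c_[(P[:,:2]-r0)@d,(P[:,:2]-r0)@nrm,P[:,2]]*1000
V=cv2.cvtColor(c['pixels'],cv2.COLOR_RGB2HSV)[g[:,1],g[:,0],2]; q=P[(V>110)&(P[:,2]>35)&(np.abs(P[:,1])<20)&(P[:,0]<80)&(P[:,0]>-20)]
for a in(-10,20,28,36,44,52,56):
    s=q[(q[:,0]>=a)&(q[:,0]<a+4)]
    if len(s)>20: print(a,len(s),'n',np.percentile(s[:,1],[2,98]).round(1),'z',np.percentile(s[:,2],[2,98]).round(1))
E
```

```text
t 10.67 tcp [0.4742 0.0168 0.008 ] grasp [0.5039 0.0419 0.0468] x [ 0.54   0.455 -0.708] z [-0.541 -0.458 -0.706] w 0.0285 F [-1.  -1.1  5.3] q [0.159, 0.448, 1.777, -0.375, 1.623, 1.149]
[-0.25  0.13  0.13]
-10 130 n [-13.2  12.8] z [51.9 59.9]
20 197 n [-11.9  13.6] z [50.2 59.8]
28 238 n [-12.5  11.9] z [52.3 59.6]
36 303 n [-13.2  11.8] z [51.9 59.5]
44 1229 n [-13.6  12.6] z [43.1 58.4]
52 1418 n [-10.7   9.5] z [38.2 55.2]
56 3387 n [-8.7  7.5] z [36.6 53.2]
```

View pics/m2.png

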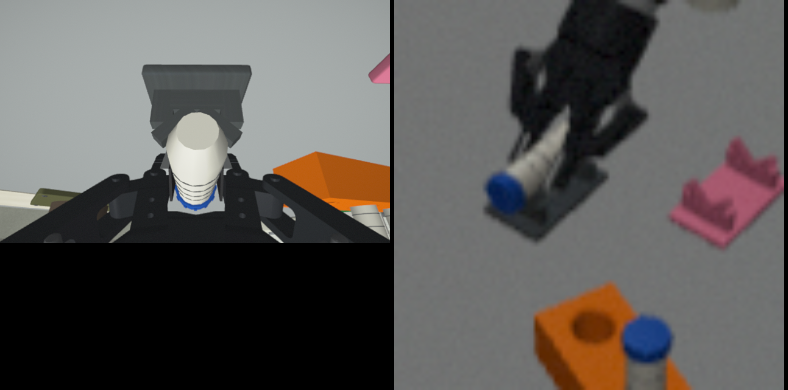

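The tube is lying in both V-notches: top at 60 mm, 5 N of contact, and the cap outside the near cheek at (505,190) in the side crop. I'll release and back away along the tool axis.

Call:
servo_tool(moves=[[0, 0, 0, 0, 0, 0, 36], [0, 0, 0, 0, 0, 0, 45], [0, 0, 0, 0, 0, 0, 60], [0, 0, 0, 0, 0, 0, 75], [0, 0, 0, 0, 0, 0, 80], [0, 0, 0, 0, 0, 0, 80], [0, 0, 0, 0, 0, -10, 80], [0, 0, 0, 0, 0, -20, 80], [0, 0, 0, 0, 0, -30, 80], [0, 0, 0, 0, 0, -35, 80], [0, 0, 0, 0, 0, -35, 80], [0, 0, 0, 0, 0, 0, 80]])

```text
clock: 11.77
tcp_pos: [0.5501, 0.0794, 0.1049]
orientation: [3.133, 0.775, 0.697]
force: [1.6, -0.2, 1.7]
gripper_width: 0.0799
grasp_force: 0.0
```

```bash
python3 p.py 505,42,200,40,0 505,42,160,40,32; cat > l.py <<'E'
from s import *
def lay(c,box):
    d=np.array([np.cos(np.radians(40)),np.sin(np.radians(40))]); nrm=np.array([-d[1],d[0]]); r0=np.array([.505,.0425])
    x0,y0,x1,y1=box; g=np.mgrid[x0:x1,y0:y1].reshape(2,-1).T; P=pts(c,g); P=np.c_[(P[:,:2]-r0)@d,(P[:,:2]-r0)@nrm,P[:,2]]*1000
    H=cv2.cvtColor(c['pixels'],cv2.COLOR_RGB2HSV)[g[:,1],g[:,0]]; near=(P[:,2]>30)&(P[:,2]<75)&(np.abs(P[:,1])<25)&(np.abs(P[:,0])<90)
    q=P[near&(H[:,2]>110)&(H[:,1]<80)]; b=P[near&(H[:,0]>100)&(H[:,0]<130)&(H[:,1]>120)]
    print('body along',np.percentile(q[:,0],[0,1,99,100]).round(1),'n',np.percentile(q[:,1],[1,50,99]).round(1),'top',np.percentile(q[:,2],99).round(1))
    for a in(-35,-20,0,20,35):
        s=q[np.abs(q[:,0]-a)<4]
        if len(s)>10: print(a,len(s),'n',np.percentile(s[:,1],[2,98]).round(1),'zmax',s[:,2].max().round(1))
    if len(b): print('cap along',np.percentile(b[:,0],[1,99]).round(1),'n',np.percentile(b[:,1],[1,99]).round(1))
E
python3 - <<'E'
from l import *
c=cam('wrist');np.savez('pics/w6.npz',**c); lay(c,(150,100,490,400))
E
```

```text
t 11.77 tcp [0.5501 0.0794 0.1049] grasp [0.5793 0.1045 0.1442] x [ 0.548  0.458 -0.7  ] z [-0.531 -0.456 -0.714] w 0.0799 F [ 1.6 -0.2  1.7] q [0.226, 0.478, 1.535, -0.343, 1.828, 1.131]
8 x [0.001, 0.0969, 0.0003, -8.98, -0.03, -1.49]
6 x [-0.0, 0.0931, -0.0, 3.56, -0.0, 6.33]
body along [-56.9 -43.2  57.7  58.4] n [-13.8   0.   13.9] top 59.8
-35 126 n [-18.4  15. ] zmax 59.9
-20 138 n [-13.4  13.8] zmax 60.1
0 165 n [-13.3  13.4] zmax 60.0
20 192 n [-13.3  13.5] zmax 60.1
35 246 n [-13.5  13.5] zmax 60.0
cap along [-56.  -43.1] n [-17.3  16.8]
```

The tube rests level, with its top at 60, centred, cap from -57 to -43 and tip at +58 along the rest. Next I'll regrasp at about t=50, leaning the other way.

Call:
servo_tool(moves=[[0, 0.097, 0, -9, 0, -1.5, 80], [0, 0.097, 0, -9, 0, -1.5, 80], [0, 0.097, 0, -9, 0, -1.5, 80], [0, 0.097, 0, -9, 0, -1.5, 80], [0, 0.097, 0, -9, 0, -1.5, 80], [0, 0.097, 0, -9, 0, -1.5, 80], [0, 0.097, 0, -9, 0, -1.5, 80], [0, 0.097, 0, -9, 0, -1.5, 80], [0, 0, 0, 0, 0, 0, 80]])

```text
clock: 12.57
tcp_pos: [0.4956, 0.037, 0.1388]
orientation: [-3.141, 0.01, 0.698]
force: [0.6, -0.2, -0.6]
gripper_width: 0.0802
grasp_force: 0.0
```

```bash
python3 p.py 480,20,120,40,30 500,38,70,40,30
```

```text
t 12.57 tcp [0.4956 0.037  0.1388] grasp [0.4961 0.0373 0.1938] x [ 0.766  0.643 -0.01 ] z [-0.008 -0.006 -1.   ] w 0.0802 F [ 0.6 -0.2 -0.6] q [-0.03, -0.168, 2.043, -0.007, 1.275, 0.845]
5 x [-0.0001, 0.1067, -0.0001, -1.8, 0.6, 13.34]
2 x [0.0, 0.0, 0.0, -0.86, -0.47, 28.37]
```

Call:
servo_tool(moves=[[0, 0.107, 0, -1.8, 0.6, 13.3, 80], [0, 0.107, 0, -1.8, 0.6, 13.3, 80], [0, 0.107, 0, -1.8, 0.6, 13.3, 80], [0, 0.107, 0, -1.8, 0.6, 13.3, 80], [0, 0.107, 0, -1.8, 0.6, 13.3, 80], [0, 0, 0, 0, 0, 0, 80], [0, 0, 0, 0, 0, 0, 80]])

```text
clock: 13.15
tcp_pos: [0.5026, 0.0393, 0.0709]
orientation: [-3.136, -0.519, 0.696]
force: [0.4, -0.3, 0.9]
gripper_width: 0.0801
grasp_force: 0.0
```

```bash
python3 - <<'E'
from l import *
s=now(); s2=plan(*s,[.4996,.038,.075],40,30); plan(*s2,[.4996,.038,.045],40,30,2)
c=cam('wrist'); lay(c,(150,60,490,400))
E
```

```text
t 13.15 tcp [0.5026 0.0393 0.0709] grasp [0.4818 0.0216 0.1186] x [0.666 0.557 0.496] z [ 0.377  0.323 -0.868] w 0.0801 F [ 0.4 -0.3  0.9] q [-0.29, -0.312, 2.355, 0.57, 0.883, 0.263]
2 x [-0.0022, 0.0021, -0.0008, -0.24, -0.37, 24.94]
2 x [0.0, 0.0, 0.0, -7.5, 0.0, 12.99]
body along [-58.3 -44.   54.6  57.3] n [-13.9  -0.   13.8] top 60.5
-35 683 n [-13.2  13.5] zmax 60.8
-20 595 n [-13.2  13.4] zmax 61.1
0 599 n [-14.1  13.4] zmax 60.9
20 515 n [-13.5  12.9] zmax 61.0
35 521 n [-14.   13.2] zmax 61.0
cap along [-57.4 -44.3] n [-17.7  17.3]
```

Call:
servo_tool(moves=[[-0.001, 0.001, 0, 0, -0.2, 12.5, 80], [-0.001, 0.001, 0, 0, -0.2, 12.5, 80], [-0.001, 0.001, 0, 0, -0.2, 12.5, 80], [-0.001, 0.001, 0, 0, -0.2, 12.5, 80], [0, 0, 0, -3.7, 0, 6.5, 80], [0, 0, 0, -3.7, 0, 6.5, 80], [0, 0, 0, -3.7, 0, 6.5, 80], [0, 0, 0, -3.7, 0, 6.5, 80], [0, 0, 0, 0, 0, 0, 80], [0, 0, 0, 0, 0, 0, 80]])

```text
clock: 14.03
tcp_pos: [0.5237, 0.0563, -0.0]
orientation: [3.138, -0.528, 0.701]
force: [-0.6, -0.6, 0.2]
gripper_width: 0.0798
grasp_force: 0.0
```

```bash
python3 p.py 499.6,38,45,40,30
```

```text
t 14.03 tcp [ 0.5237  0.0563 -0.    ] grasp [0.5024 0.0386 0.0475] x [0.66  0.557 0.504] z [ 0.387  0.322 -0.864] w 0.0798 F [-0.6 -0.6  0.2] q [-0.236, -0.126, 2.352, 0.678, 0.7, 0.154]
1 x [0.0022, -0.0043, 0.0022, -3.7, -1.44, 0.88]
```

Call:
servo_tool(moves=[[0.002, -0.004, 0.002, -3.7, -1.4, 1.5, 80], [0, 0, 0, 0, 0, 0, 80], [0, 0, 0, 0, 0, 0, 38], [0, 0, 0, 0, 0, 0, 30], [0, 0, 0, 0, 0, 0, 25], [0, 0, 0, 0, 0, 0, 20], [0, 0, 0, 0, 0, 0, 20], [0, 0, 0, 0, 0, 0, 20], [0, 0, 0, 0, 0, 0, 20], [0, 0, 0, 0, 0, 0, 20]])

```text
clock: 14.87
tcp_pos: [0.5212, 0.0562, -0.0024]
orientation: [3.141, -0.525, 0.699]
force: [-4.7, 0.9, 6.4]
gripper_width: 0.0287
grasp_force: 58.9
```

```bash
python3 p.py 500,38,180,40,30 505,0,220,70,0 520,-110,220,70,-60
```

```text
t 14.87 tcp [ 0.5212  0.0562 -0.0024] grasp [0.5001 0.0385 0.0452] x [0.662 0.557 0.501] z [ 0.384  0.322 -0.865] w 0.0287 F [-4.7  0.9  6.4] q [-0.238, -0.125, 2.355, 0.677, 0.7, 0.153]
4 x [-0.0, -0.0003, 0.0002, 16.79, 0.09, -29.22]
7 x [0.0196, -0.0731, -0.0731, -6.18, 3.22, -6.76]
10 x [0.0, -0.1047, -0.0, -14.91, 5.17, 4.37]
```

Call:
servo_tool(moves=[[0, 0, 0, 4, 0, -7, 20], [0, 0, 0, 13, 0, -22, 20], [0, 0, 0, 16.7, 0, -29, 20], [0, 0, 0, 16.7, 0, -29, 20], [0, 0, 0, 16.7, 0, -29, 20], [0, 0, 0, 0, 0, 0, 20]])

```text
clock: 15.37
tcp_pos: [0.5261, 0.0547, 0.1409]
orientation: [3.126, -0.534, 0.705]
force: [1.5, -0.6, 1.2]
gripper_width: 0.0287
grasp_force: 59.2
```

Call:
servo_tool(moves=[[0.0196, -0.073, -0.073, -6.2, 3.2, -6.8, 20], [0.0196, -0.073, -0.073, -6.2, 3.2, -6.8, 20], [0.0196, -0.073, -0.073, -6.2, 3.2, -6.8, 20], [0.0196, -0.073, -0.073, -6.2, 3.2, -6.8, 20], [0.0196, -0.073, -0.073, -6.2, 3.2, -6.8, 20], [0.0196, -0.073, -0.073, -6.2, 3.2, -6.8, 20], [0.0196, -0.073, -0.073, -6.2, 3.2, -6.8, 20], [0, 0, 0, 0, 0, 0, 20]])

```text
clock: 16.03
tcp_pos: [0.507, 0.0005, 0.1657]
orientation: [3.137, -0.0, 1.224]
force: [-0.0, 0.6, -0.4]
gripper_width: 0.0286
grasp_force: 59.2
```

```bash
python3 p.py 506,-140,220,70,-60
```

```text
t 16.03 tcp [5.070e-01 5.000e-04 1.657e-01] grasp [0.5067 0.0006 0.2207] x [0.34  0.941 0.   ] z [ 0.004 -0.001 -1.   ] w 0.0286 F [-0.   0.6 -0.4] q [-0.104, -0.177, 2.003, -0.001, 1.311, 0.243]
10 x [0.0005, -0.1047, -0.0, -18.07, 4.68, 6.07]
```

Call:
servo_tool(moves=[[0, -0.1047, 0, -18, 4.7, 6, 20], [0, -0.1047, 0, -18, 4.7, 6, 20], [0, -0.1047, 0, -18, 4.7, 6, 20], [0, -0.1047, 0, -18, 4.7, 6, 20], [0, -0.1047, 0, -18, 4.7, 6, 20], [0, -0.1047, 0, -18, 4.7, 6, 20], [0, -0.1047, 0, -18, 4.7, 6, 20], [0, -0.1047, 0, -18, 4.7, 6, 20], [0, -0.1047, 0, -18, 4.7, 6, 20], [0, -0.1047, 0, -18, 4.7, 6, 20], [0, 0, 0, 0, 0, 0, 20], [0, 0, 0, 0, 0, 0, 20]])

```text
clock: 17.03
tcp_pos: [0.4866, -0.1841, 0.1889]
orientation: [-3.139, 1.043, 1.223]
force: [-0.1, 0.9, -0.4]
gripper_width: 0.0287
grasp_force: 59.2
```

```bash
python3 - <<'E'
from s import *
s=now(); plan(*s,[.506,-.153,.2],70,-60)
montage('m3',[('wrist',(0,0,640,400)),('side',(270,130,430,290))])
E
```

```text
t 17.03 tcp [ 0.4866 -0.1841  0.1889] grasp [ 0.5029 -0.1394  0.2166] x [ 0.172  0.473 -0.864] z [-0.297 -0.811 -0.504] w 0.0287 F [-0.1  0.9 -0.4] q [0.019, 0.132, 1.934, -0.937, 1.607, 0.606]
1 x [-0.0016, -0.0041, 0.0005, 8.19, 7.67, 18.43]
```

View pics/m3.png

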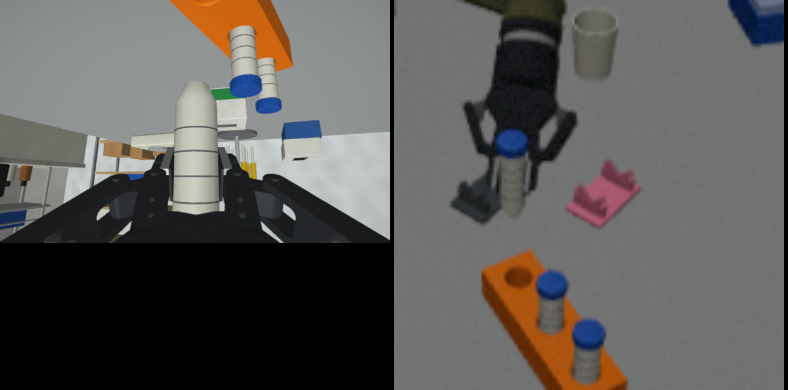

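The montage shows the tube held upright, cap up (512,145 in the side crop), short of the rack, with the empty hole at (518,275) and the neighbours beyond it. I'll fit the tube's axis and the hole centre.

```bash
cat > a.py <<'E'
from s import *
from scipy.optimize import least_squares
def axis(cs,guess,zr,white=True,r=.015):
    A=[]
    for c in cs:
        v,u=np.nonzero(c['depth']>0); P=pts(c,np.c_[u,v]); H=cv2.cvtColor(c['pixels'],cv2.COLOR_RGB2HSV)[v,u]
        k=(np.hypot(P[:,0]-guess[0],P[:,1]-guess[1])<.026)&(P[:,2]>zr[0])&(P[:,2]<zr[1])&(H[:,1]<80)&(H[:,2]>80)
        A.append(P[k])
    W=np.concatenate([np.full(len(a),1/max(len(a),1)**.5) for a in A]); P=np.concatenate(A); zm=np.mean(zr)
    def f(x):
        d=np.array([x[2],x[3],1]); d/=np.linalg.norm(d); return (np.linalg.norm(np.cross(P-[x[0],x[1],zm],d),axis=1)-r)*W*1000
    s=least_squares(f,[*guess,0,0],loss='soft_l1',f_scale=.05); print('axis@z',zm.round(3),s.x.round(4),[len(a) for a in A],'rms',np.sqrt(np.mean((f(s.x)/W)**2)).round(2)); return s.x
def hole(c,g=(.506,-.1525)):
    ph=np.linspace(0,2*np.pi,60,endpoint=False); H=c['pixels'].astype(float); V=H[...,0]
    # radial max gradient of red on the plane z=.05
    E=[]
    rr=np.arange(.009,.024,.0005)
    for a in ph:
        w=np.c_[g[0]+rr*np.cos(a),g[1]+rr*np.sin(a),np.full(len(rr),.05)]; q=proj(c,w).astype(np.float32)
        s=cv2.remap(V.astype(np.float32),q[:,0].reshape(-1,1),q[:,1].reshape(-1,1),1).ravel(); i=np.argmax(np.diff(s)); 
        if np.diff(s)[i]>4: E.append(w[i,:2]+ .00025*np.array([np.cos(a),np.sin(a)]))
    E=np.array(E); s=least_squares(lambda x:np.hypot(*(E-x[:2]).T)-x[2],[*g,.0165],loss='soft_l1',f_scale=.001); print('hole',len(E),s.x.round(4)); return s.x
E
python3 - <<'E'
from a import *
cw=dict(np.load('pics/m3_wrist.npz'));cs=dict(np.load('pics/m3_side.npz'));t0=dict(np.load('pics/top0.npz'));s0=dict(np.load('pics/side0.npz'))
for n,c in(('w',cw),('s',cs)): print(n); axis([c],(.505,-.14),(.17,.25))
print('both');axis([cw,cs],(.505,-.14),(.17,.25))
print('racked');
for g in((.529,-.23),(.5527,-.307)):
    for c in(t0,s0,cw): axis([c],g,(.055,.105))
for c in(t0,s0): hole(c)
E
```

```text
w
axis@z 0.21 [ 0.5037 -0.1397 -0.0013  0.    ] [14045] rms 1.72
s
axis@z 0.21 [ 0.5031 -0.1383  0.001  -0.0163] [206] rms 2.98
both
axis@z 0.21 [ 0.5036 -0.1395 -0.0028 -0.0012] [14045, 206] rms 1.76
racked
axis@z 0.08 [ 0.532  -0.2284 -0.0082  0.0168] [19] rms 0.55
axis@z 0.08 [ 5.301e-01 -2.277e-01 -2.400e-03 -3.000e-04] [93] rms 1.28
axis@z 0.08 [ 5.312e-01 -2.294e-01 -3.000e-04  2.000e-03] [2564] rms 0.52
axis@z 0.08 [ 0.5553 -0.3047  0.0081  0.0018] [25] rms 0.55
axis@z 0.08 [ 0.5535 -0.3056  0.0193 -0.0058] [100] rms 1.17
axis@z 0.08 [ 0.5543 -0.3057  0.0131 -0.0037] [1383] rms 0.63
hole 60 [ 0.5064 -0.1499  0.0151]
hole 51 [ 0.5065 -0.1528  0.0168]
```

```bash
python3 - <<'E'
from a import *
s=now(); g=s[0]-.055*s[1][:,2]; plan(*s,g+[.0033,-.013,-.065],70,-60)
E
```

```text
t 17.13 tcp [ 0.4874 -0.1841  0.1907] grasp [ 0.5036 -0.1395  0.2184] x [ 0.174  0.473 -0.864] z [-0.295 -0.812 -0.504] w 0.0287 F [-0.4  0.4 -0.6] q [0.02, 0.13, 1.932, -0.938, 1.607, 0.606]
2 x [0.0001, -0.0021, -0.001, 25.2, 3.72, 21.13]
```

Call:
servo_tool(moves=[[0, 0, 0, 17, 2.5, 14, 20], [0, 0, 0, 17, 2.5, 14, 20], [0, 0, 0, 17, 2.5, 14, 20], [0, 0, 0, 0, 0, 0, 20], [0, 0, 0, 0, 0, 0, 20]])

```text
clock: 17.55
tcp_pos: [0.4903, -0.1971, 0.1256]
orientation: [-3.142, 1.046, 1.221]
force: [0.8, 0.2, 0.4]
gripper_width: 0.0285
grasp_force: 59.2
```

```bash
python3 - <<'E'
from a import *
s=now()
montage('m4',[('wrist',(0,0,640,400)),('side',(270,170,390,290))])
cw=dict(np.load('pics/m4_wrist.npz'));cs=dict(np.load('pics/m4_side.npz'))
a=axis([cw],(.507,-.153),(.11,.17)); axis([cs],(.507,-.153),(.11,.2))
axis([cw],(.531,-.229),(.055,.105));axis([cw],(.554,-.3057),(.055,.105))
v,u=np.nonzero(cw['depth']>0); P=pts(cw,np.c_[u,v]); k=np.hypot(P[:,0]-a[0],P[:,1]-a[1])<.012
H=cv2.cvtColor(cw['pixels'],cv2.COLOR_RGB2HSV)[v,u]; k&=(H[:,1]<80)&(H[:,2]>80)&(P[:,2]>.055)
print('tip z',np.percentile(P[k,2],[0,1,5]).round(4))
E
```

```text
t 17.55 tcp [ 0.4903 -0.1971  0.1256] grasp [ 0.5066 -0.1524  0.1532] x [ 0.172  0.471 -0.865] z [-0.297 -0.813 -0.501] w 0.0285 F [0.8 0.2 0.4] q [-0.002, 0.227, 1.951, -0.952, 1.527, 0.687]
axis@z 0.14 [ 0.5074 -0.1527 -0.0017  0.0047] [12444] rms 1.86
axis@z 0.155 [ 0.5079 -0.1513 -0.011  -0.0061] [195] rms 2.99
axis@z 0.08 [ 0.5313 -0.2293 -0.0016 -0.0012] [3624] rms 0.55
axis@z 0.08 [ 0.5546 -0.3059 -0.0026 -0.0024] [1917] rms 0.61
tip z [0.0893 0.0901 0.0905]
```

View pics/m4.png

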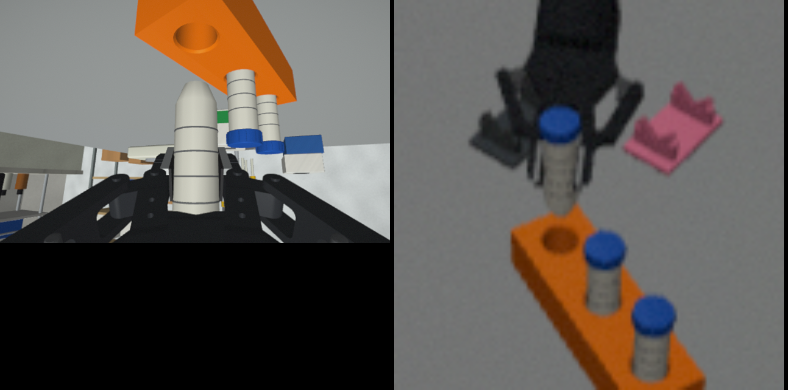

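The montage shows the tube upright just above the rack, with the empty hole in clear wrist view at crop (196,37) and the neighbours untouched. I'll fit the hole in this view; no more pictures after this one.

```bash
python3 - <<'E'
from a import *
cw=dict(np.load('pics/m4_wrist.npz')); h=hole(cw,(.507,-.153)); h=hole(cw,h[:2])
# rack top plane check by depth
v,u=np.nonzero(cw['depth']>0); P=pts(cw,np.c_[u,v]); H=cv2.cvtColor(cw['pixels'],cv2.COLOR_RGB2HSV)[v,u]
k=(H[:,0]<18)&(H[:,1]>150)&(np.hypot(P[:,0]-h[0],P[:,1]-h[1])<.03)&(P[:,2]>.04); print('rack top z',np.percentile(P[k,2],[5,50,95]).round(4))
s=now(); g=s[0]-.055*s[1][:,2]; print(P[k,:2].mean(0).round(4))
plan(*s,g+[h[0]-.5074,h[1]+.1527,-.03],70,-60)
E
```

```text
hole 55 [ 0.5087 -0.1493  0.0164]
hole 55 [ 0.5086 -0.1493  0.0163]
rack top z [0.0431 0.0495 0.0504]
t 17.65 tcp [ 0.4918 -0.197   0.1275] grasp [ 0.508  -0.1522  0.1551] x [ 0.175  0.47  -0.865] z [-0.294 -0.813 -0.502] w 0.0288 F [-0.1  1.2 -0.2] q [-0.002, 0.225, 1.949, -0.952, 1.527, 0.688]
[ 0.5095 -0.1462]
1 x [0.0018, -0.0021, -0.0036, 27.65, -0.25, 11.92]
```

```bash
python3 - <<'E'
from a import *
a=np.radians(17.2); ex=np.array([np.cos(a),np.sin(a)]); ey=np.array([-ex[1],ex[0]]); h0=np.array([.5075,-.1525])
for n in('m4_wrist','m3_wrist','top0','side0','m4_side'):
    c=dict(np.load(f'pics/{n}.npz')); v,u=np.nonzero(c['depth']>0); P=pts(c,np.c_[u,v]); H=cv2.cvtColor(c['pixels'],cv2.COLOR_RGB2HSV)[v,u]
    k=(H[:,0]<18)&(H[:,1]>150)&(np.abs(P[:,2]-.05)<.003); q=(P[k,:2]-h0)@np.c_[ex,ey]*1000; q=q[(np.abs(q[:,0])<60)&(q[:,1]<60)&(q[:,1]>-220)]
    # central hole: gap of points
    xs=q[np.abs(q[:,0])<6,1]; ys=q[np.abs(q[:,1])<6,0]
    gap=lambda t:(t[t<0].max().round(1) if (t<0).any() else None, t[t>0].min().round(1) if (t>0).any() else None)
    print(n,'row',np.percentile(q[:,1],[.3,99.7]).round(1),'cross',np.percentile(q[:,0],[.5,99.5]).round(1),'gap row',gap(xs),'gap cross',gap(ys))
    w=q[(q[:,1]>-20)]; print('   end',np.percentile(w[np.abs(w[:,0])<25,1],[99]).round(1) if len(w) else '')
E
```

```text
m4_wrist row [-187.9   33.4] cross [-34.2  35.3] gap row (np.float64(-14.0), np.float64(15.7)) gap cross (np.float64(-14.6), np.float64(16.4))
   end [33.4]
m3_wrist row [-190.1    8.2] cross [-34.3  35.3] gap row (np.float64(-14.2), None) gap cross (np.float64(-15.0), None)
   end [3.1]
top0 row [-190.5   33.4] cross [-34.6  33. ] gap row (np.float64(-15.0), np.float64(18.4)) gap cross (np.float64(-17.3), np.float64(18.6))
   end [33.5]
side0 row [-194.1   32.8] cross [-36.8  32.6] gap row (np.float64(-15.5), np.float64(15.5)) gap cross (np.float64(-17.8), np.float64(14.7))
   end [32.9]
m4_side row [-194.   32.] cross [-37.2  33.1] gap row (np.float64(-16.0), np.float64(14.2)) gap cross (np.float64(-18.5), np.float64(16.7))
   end [33.1]
```

Call:
servo_tool(moves=[[0, 0, 0, 10.3, 0, 5.6, 20], [0, 0, 0, 10.2, 0, 5.6, 20], [0, 0, 0, 10.2, 0, 5.6, 20], [0, 0, 0, 0, 0, 0, 20], [0, 0, 0, 0, 0, 0, 20]])

```text
clock: 18.07
tcp_pos: [0.4904, -0.1962, 0.0895]
orientation: [-3.138, 1.047, 1.224]
force: [-0.1, -0.9, -1.2]
gripper_width: 0.0285
grasp_force: 59.2
```

Call:
servo_tool(moves=[[0, 0, 0, 3.5, 0, 2, 20], [0, 0, 0, 3.5, 0, 2, 20], [0, 0, 0, 0, 0, 0, 20]])

```text
clock: 18.32
tcp_pos: [0.4911, -0.1962, 0.0821]
orientation: [3.141, 1.046, 1.221]
force: [0.1, -0.2, -0.7]
gripper_width: 0.0286
grasp_force: 59.2
```

```bash
python3 - <<'E'
from a import *
now(); c=cam('wrist'); x=axis([c],(.5075,-.152),(.075,.13))
a=np.radians(17.2); ex=np.array([np.cos(a),np.sin(a)]); ey=np.array([-ex[1],ex[0]]); h0=np.array([.5075,-.1525])
v,u=np.nonzero(c['depth']>0); P=pts(c,np.c_[u,v]); H=cv2.cvtColor(c['pixels'],cv2.COLOR_RGB2HSV)[v,u]
k=(H[:,0]<18)&(H[:,1]>150)&(np.abs(P[:,2]-.05)<.003); q=(P[k,:2]-h0)@np.c_[ex,ey]*1000; q=q[(np.abs(q[:,0])<60)&(q[:,1]<60)&(q[:,1]>-220)]
w=q[q[:,1]>-60]; print('end',np.percentile(w[np.abs(w[:,0])<25,1],99),'cross',np.percentile(w[:,0],[.5,99.5]),'tube',(x[:2]-h0)@np.c_[ex,ey]*1000)
E
```

```text
t 18.32 tcp [ 0.4911 -0.1962  0.0821] grasp [ 0.5073 -0.1515  0.1096] x [ 0.172  0.47  -0.866] z [-0.296 -0.813 -0.501] w 0.0286 F [ 0.1 -0.2 -0.7] q [-0.001, 0.299, 1.955, -0.956, 1.484, 0.75]
axis@z 0.103 [ 0.5081 -0.1518 -0.0025  0.003 ] [11889] rms 1.92
end 33.50294049518507 cross [-34.01331728  35.72508376] tube [0.75566906 0.50979609]
```

Call:
servo_tool(moves=[[0, 0, 0, 3.46, 0, 2, 20], [0, 0, 0, 3.46, 0, 2, 20], [0, 0, 0, 3.46, 0, 2, 20], [0, 0, 0, 0, 0, 0, 20]])

```text
clock: 18.7
tcp_pos: [0.4908, -0.1962, 0.0697]
orientation: [-3.141, 1.046, 1.222]
force: [-0.1, 0.0, -0.4]
gripper_width: 0.0289
grasp_force: 59.2
```

Call:
servo_tool(moves=[[0, 0, 0, 3.46, 0, 2, 20], [0, 0, 0, 3.46, 0, 2, 20], [0, 0, 0, 3.46, 0, 2, 20], [0, 0, 0, 0, 0, 0, 20]])

```text
clock: 19.03
tcp_pos: [0.4908, -0.1962, 0.0577]
orientation: [-3.141, 1.046, 1.222]
force: [-0.8, -0.6, -0.8]
gripper_width: 0.029
grasp_force: 59.2
```

Call:
servo_tool(moves=[[0, 0, 0, 2.6, 0, 1.5, 20], [0, 0, 0, 2.6, 0, 1.5, 20], [0, 0, 0, 2.6, 0, 1.5, 20], [0, 0, 0, 0, 0, 0, 20]])

```text
clock: 19.37
tcp_pos: [0.491, -0.1962, 0.0491]
orientation: [3.141, 1.046, 1.221]
force: [-0.9, 0.2, -0.6]
gripper_width: 0.0284
grasp_force: 59.2
```

Call:
servo_tool(moves=[[0, 0, 0, 0.87, 0, 0.5, 20], [0, 0, 0, 0.87, 0, 0.5, 20], [0, 0, 0, 0, 0, 0, 20]])

```text
clock: 19.62
tcp_pos: [0.4913, -0.1962, 0.0476]
orientation: [3.139, 1.046, 1.22]
force: [0.4, -0.3, -0.4]
gripper_width: 0.0287
grasp_force: 59.2
```

```bash
python3 - <<'E'
from a import *
now(); c=cam('side'); np.savez('pics/s7.npz',**c)
v,u=np.nonzero(c['depth']>0); P=pts(c,np.c_[u,v]); H=cv2.cvtColor(c['pixels'],cv2.COLOR_RGB2HSV)[v,u]; k=(H[:,0]>100)&(H[:,0]<130)&(H[:,1]>120)
for g in((.508,-.152),(.531,-.2293),(.5546,-.3059)):
    q=P[k&(np.hypot(P[:,0]-g[0],P[:,1]-g[1])<.03)]; print(g,len(q),'cap z',np.percentile(q[:,2],[50,90,97]).round(4))
E
```

```text
t 19.62 tcp [ 0.4913 -0.1962  0.0476] grasp [ 0.5076 -0.1515  0.0752] x [ 0.172  0.47  -0.866] z [-0.296 -0.813 -0.501] w 0.0287 F [ 0.4 -0.3 -0.4] q [-0.001, 0.359, 1.954, -0.961, 1.45, 0.8]
(0.508, -0.152) 120 cap z [0.1272 0.1296 0.1308]
(0.531, -0.2293) 116 cap z [0.1247 0.1278 0.1289]
(0.5546, -0.3059) 127 cap z [0.125  0.1277 0.1286]
```

About 2 mm left. I'll step down to contact.

Call:
servo_tool(moves=[[0, 0, 0, 0.87, 0, 0.5, 20], [0, 0, 0, 0, 0, 0, 20], [0, 0, 0, 0, 0, 0, 20]])

```text
clock: 19.92
tcp_pos: [0.4913, -0.1963, 0.0467]
orientation: [3.139, 1.046, 1.219]
force: [0.2, -0.4, -0.6]
gripper_width: 0.0285
grasp_force: 59.2
```

Call:
servo_tool(moves=[[0, 0, 0, 0.87, 0, 0.5, 20], [0, 0, 0, 0, 0, 0, 20], [0, 0, 0, 0, 0, 0, 20]])

```text
clock: 20.17
tcp_pos: [0.4913, -0.1962, 0.0457]
orientation: [3.139, 1.046, 1.22]
force: [0.1, -0.2, -1.2]
gripper_width: 0.0286
grasp_force: 59.2
```

Call:
servo_tool(moves=[[0, 0, 0, 0.6, 0, 0.35, 20], [0, 0, 0, 0, 0, 0, 20], [0, 0, 0, 0, 0, 0, 20]])

```text
clock: 20.42
tcp_pos: [0.4915, -0.1963, 0.0453]
orientation: [3.139, 1.046, 1.219]
force: [0.5, 0.6, 2.2]
gripper_width: 0.0287
grasp_force: 59.4
```

Call:
servo_tool(moves=[[0, 0, 0, 0.6, 0, 0.35, 20], [0, 0, 0, 0, 0, 0, 20], [0, 0, 0, 0, 0, 0, 20]])

```text
clock: 20.67
tcp_pos: [0.4915, -0.1964, 0.0453]
orientation: [3.138, 1.048, 1.218]
force: [-1.2, 1.1, 4.5]
gripper_width: 0.0287
grasp_force: 59.6
```

Floor contact felt at 4.5 N with the cap height matching its neighbours. I'll release and retreat along the tool axis.

Call:
servo_tool(moves=[[0, 0, 0, 0, 0, 0, 35], [0, 0, 0, 0, 0, 0, 42], [0, 0, 0, 0, 0, 0, 50], [0, 0, 0, 0, 0, 0, 55], [0, 0, 0, 0, 0, 0, 55], [0, 0, 0, 0, 0, 0, 55], [0, 0, 0, 0, 0, -6, 55], [0, 0, 0, 0, 0, -15, 55], [0, 0, 0, 0, 0, -25, 55], [0, 0, 0, 0, 0, -35, 55], [0, 0, 0, 0, 0, -35, 55], [0, 0, 0, 0, 0, 0, 55]])

```text
clock: 21.67
tcp_pos: [0.5307, -0.0974, 0.1071]
orientation: [3.122, 1.042, 1.21]
force: [0.3, 0.5, 1.1]
gripper_width: 0.0553
grasp_force: 0.0
```

```bash
python3 - <<'E'
from a import *
now(); c=cam('side'); w=cam('wrist')
def caps(c,T):
    v,u=np.nonzero(c['depth']>0); P=pts(c,np.c_[u,v]); H=cv2.cvtColor(c['pixels'],cv2.COLOR_RGB2HSV)[v,u]; k=(H[:,0]>100)&(H[:,0]<130)&(H[:,1]>120)
    for g in((.508,-.152),(.531,-.2293),(.5546,-.3059)):
        q=P[k&(np.hypot(P[:,0]-g[0],P[:,1]-g[1])<.03)]; print(T,len(q),'cap z',np.percentile(q[:,2],[50,90,97]).round(4) if len(q) else '', q.mean(0).round(4) if len(q) else '')
caps(c,'side'); caps(w,'wrist')
for g in((.508,-.152),(.531,-.2293),(.5546,-.3059)): axis([w],g,(.055,.105)); axis([c],g,(.055,.105))
E
```

```text
t 21.67 tcp [ 0.5307 -0.0974  0.1071] grasp [ 0.5465 -0.0526  0.1349] x [ 0.178  0.472 -0.863] z [-0.287 -0.814 -0.505] w 0.0553 F [0.3 0.5 1.1] q [0.157, 0.353, 1.827, -0.864, 1.619, 0.775]
side 104 cap z [0.1248 0.1274 0.1284] [ 0.5064 -0.1561  0.1239]
side 117 cap z [0.1254 0.1279 0.1292] [ 0.5291 -0.2333  0.1241]
side 127 cap z [0.1252 0.128  0.1289] [ 0.5522 -0.3097  0.1242]
wrist 1021 cap z [0.1184 0.124  0.1247] [ 0.5131 -0.1389  0.1184]
wrist 477 cap z [0.1181 0.1236 0.1246] [ 0.5303 -0.2137  0.1181]
wrist 0 cap z  
axis@z 0.08 [ 0.5087 -0.152  -0.001   0.0006] [2695] rms 0.55
axis@z 0.08 [ 0.5083 -0.1502  0.0067  0.0042] [89] rms 1.32
axis@z 0.08 [ 5.312e-01 -2.293e-01  3.000e-03 -2.000e-04] [1675] rms 0.59
axis@z 0.08 [ 5.304e-01 -2.277e-01  4.000e-04 -1.440e-02] [95] rms 1.24
axis@z 0.08 [ 0.5548 -0.3058 -0.0033 -0.001 ] [935] rms 0.63
axis@z 0.08 [ 0.5533 -0.3056  0.0293  0.0091] [104] rms 1.02
```

The tube is upright, its cap level with both neighbours, and the robot is clear of everything. Handing in.

```bash
python3 -c "
from rig import sign_off
print(sign_off())"
```

```text
the job is handed in; nothing more can be done
None
```

The tube was laid and released in the steel V-rest, regrasped, and now stands cap up on the floor of the rack's last hole, completing the row. My first close missed and leaned the tube a few degrees, but it righted itself; I handed in at about 22 s, and the judge's result wasn't shown.

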